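# Refit the bayonet fuse carrier of the sealer's fuse box

## Task

Put the loose fuse carrier into the bayonet socket on top of the fuse box: find its entry slots by feel, press it in gently against the spring, turn it clockwise (seen from above) by about 60 degrees, and let it rise into its notches so that it stays locked when you let go. Do not force it: never let it bear on the socket with more than 40 N (about 0.6 N m of twist) or on the plunger with more than 25 N, and leave the keys, screwdriver, battery and marker where they lie.

Things in the scene. Friction and masses are not known exactly. Their poses are not given: they have to be found in the camera images.
- grip (a point): Centre of the grip bar of the loose fuse carrier, which stands upright on its nose, 66 mm tall. The upright bar is 40 mm long (x), 16 mm thick (y), 36 mm tall, black with grey ribs; this point is 48 mm above the nose's underside, 18 mm below the bar's top, 18 mm above the round flange (40 mm across) below the bar. z is up; half a turn about z makes no difference. 0.12 kg, give or take a third.
- nose (a point): Centre of the underside of the same carrier's nose, 48 mm below its grip point, same axes. Under the flange is a grey 28 mm round shank, 26 mm long, tapering over its last 4 mm to 24 mm. Two brass lugs stand out of the shank along +x and -x to 20 mm from the axis, 7 mm wide, from 4 to 9 mm above the nose.
- mouth (a point): Nominal centre of the mouth of the socket on the fuse box, 76 mm above the table; z up, x the nominal direction of its two opposite entry slots. Each box differs, not measured: really up to 5 mm higher or lower, slots turned up to 0.2 rad either way; its axis is true. Bore 30.8 mm, slots 10 mm wide. Lugs resting on the rim beside the slots leave the nose 4 mm below the true mouth.
- fuse_box: Grey box with aluminium lid, 130 (x) x 110 (y) x 44 mm, fixed; origin under its centre. The round socket, black with a grey face, 62 mm across, stands mid-lid. To pass from the slots to the notches, 1.05 rad clockwise of them, the nose must be over 19 mm below the true mouth; a stop follows about 0.14 rad past the notch's middle. In the notches (12 mm wide) the nose rests 14 mm below it.
- plunger (a joint): Sprung brass plunger in the socket: m pushed down from its free position, where its face is 9 mm below the true mouth. It presses up with 2.5 N at 0 and 0.5 N more per mm; hard stop at 0.0135 (9.3 N, nose 22.5 mm below the true mouth). The lugs pass under the ridge above 0.010; carrier locked in its notches: 0.005.
- keys: Bunch of keys, about 93 x 121 x 8 mm, lying flat, to be left alone; origin under its centre.
- screwdriver: Red-handled screwdriver, 158 mm long, lying flat, to be left alone; origin under its centre.
- battery: Small round battery, 50 mm long, 14 mm thick, lying, to be left alone; origin under its centre.
- marker: Marker pen with black cap, 123 mm long, lying, to be left alone; origin under its centre.

How it is judged:
By the outcome, as a careful person would: the job done as asked, in the order asked, and still so for the second after the job is handed in, with the robot touching nothing.
It also fails if it takes over 72 s, if anything falls off the work surface, if the arm or the gripper's body presses on something with over 40 N, if the wrist force passes 120 N, or if a joint passes its speed limit or range.

## Robot

A 6-joint arm with a two-finger parallel gripper is mounted at the origin on a cart in front of the work surface, level with it; the furniture and walls round the work are solid. World frame = base frame: x ahead of the robot, y to its left, z up, the work surface at z = 0. Lengths are in m, angles in rad, forces in N, time in s.
With the tool pointing down it reaches from about 0.4 to 0.825 m from the base axis. Payload 7 kg.
Tool frame: the origin (TCP) lies at the very end of the fingers, on their centre line; the grasp point (between the pads) lies 19 mm behind it (manip.grasp_offset is the distance from the TCP to the grasp point, in m); z points along the fingers, y is the line along which they close (so a half turn about z gives the same grasp; the last joint's range is limited). The gripper opens to 85 mm and grips with 20 to 120 N. Pads are 22 mm wide; open, the fingers measure 114 mm over their backs; the gripper's body (76 mm by 85 mm) begins 54 mm behind the grasp point. The pads swing forward as they close: fully open they stand 13 mm farther back than shut.
Start: joints at [-0.985, 0.359, 0.012, 0, -1.224, -0.288], TCP at [0.198, -0.645, 0.231] pointing down, gripper open.
Joint ranges: [-3.07, 3.07], [-1.43, 2.12], [-1.02, 1.25], [-3.03, 1.67], [-3.05, -0], [-3.03, 3.03]. Speed limits (rad/s): [2.39, 2.39, 3.01, 3.14, 3.14, 3.14].

## Interface

Orientations are given as [roll, pitch, yaw] about the fixed x, y, z axes, in that order (R = Rz(yaw) Ry(pitch) Rx(roll)).
In Python, from station import manip gives the robot as it stands. Calls block until the motion is done:
- manip.movep(position, orientation): joint-space move of the TCP to a pose.
- manip.move_straight(position, feed=0.15, rotation=None, threshold=None): straight line of the TCP; rotation=None keeps the orientation; feed is the mean speed in m/s. With threshold (N) it stops when the force on the tool has changed by that much, and returns True; else False.
- manip.move_j(angles): joint-space move.
- manip.command_gripper(opening): opening from 0.0 (shut) to 1.0 (fully open); the grip force is fixed at half the most; returns when the fingers have stopped.
- manip.wait(seconds).
- manip.inverse_kinematics(position, orientation): joint angles nearest the present ones, or None.
- manip.snapshot(name): name is "scene" or "top"; returns a dict with "image" (384x512x3 uint8, red, green, blue), "fov_y" (degrees; the focal length in pixels is half the picture's height over the tangent of half this angle, whatever the lens; pixels are square), "cx", "cy" (the principal point, pixels), "k1" (the pictures are not rectified: a ray, as slopes to the right and down, at radius r is drawn at 1 + k1 r^2 times it, then the intrinsics apply), "rvec" (rotation vector, rad) and "tvec" (3), from world to camera coordinates, as OpenCV has them. Camera axes: x right, y down, z forward; pixel columns grow to the right and rows downward; lengths in m; the calibration is good to about 2 mm. A picture is of the moment at which its call begins. There is no depth.
A pose or a line that the arm cannot do raises manip.PlanningError and nothing moves.
- manip.job_done(): hands the job in; it is judged then, once.
Trained networks look in the newest picture that a camera, given by its name, has taken for a name from the list of things; names that differ only in an ending like _2 or _b are one class to them, and where a whole thing is asked for, a point or a joint stands for the part that bears it (a point fixed in the world has none). Each returns a list of dicts, best first, with "conf" (0 to 1); they miss things now and then, are a little off and sometimes report something else, mostly with a low value. They report only what shows in the picture. A call takes as long as a camera call.
- manip.cut_out(camera, target): "pixels" (384x512 bool, what is visible of it).
- manip.spot_point(camera, target): "at" ([x, y, z] in m, in world coordinates, good to about 4 mm: a listed point, or the origin of a listed thing).
Readings, each from a call of its own:
- manip.read_time_s(): time.
- manip.read_joints(): joint angles.
- manip.read_qd(): joint speeds.
- manip.read_tau(): joint torques, N m.
- manip.read_position(): TCP position.
- manip.read_tcp_rot(): TCP orientation.
- manip.read_force(): force on the tool from outside, world axes, zero at the start.
- manip.read_moment(): the same for the moment, N m.
- manip.read_grip_width(): opening from 0.0 (shut) to 1.0 (fully open).
- manip.read_grip_force(): force on a finger pad.
Only numpy, scipy, OpenCV 4.12 (cv2) and the standard library are available. Lean on these libraries where they do the work, as an engineer would, in place of code of your own. Each camera call takes 0.05 s, during which the arm holds its last target. There are 200 camera calls.

## Working session

There is one attempt and no reset: what is moved stays moved. The work goes in short steps, each a Python script; the robot and the scene stay as the last script left them, time stands still between calls to the robot, and variables do not carry over. Pictures are saved under pics/ and viewed, at most 10 in all, crops included, and the job is handed in when it is done.

```bash
mkdir -p pics; ls
python3 - <<'E'
from station import manip
import cv2,numpy as np
for c in ("scene","top"):
    s=manip.snapshot(c); cv2.imwrite(f"pics/{c}0.png",s["image"][:,:,::-1])
    print(c,s["fov_y"],s["cx"],s["cy"],s["k1"],s["rvec"],s["tvec"])
    for t in ("grip","nose","mouth","fuse_box"):
        print(t,[(np.round(d["at"],4),round(d["conf"],2)) for d in manip.spot_point(c,t)[:2]])
print(manip.read_time_s(),manip.read_tcp_rot(),manip.grasp_offset,manip.read_force())
E
```

```text
pics
scene 55.79392738381765 257.24415387792334 193.33240084177737 0.033029888595763765 [ 0.58798798 -2.34893624  1.5955306 ] [0.4994861  0.15748915 0.84563098]
grip [(array([0.5473, 0.1577, 0.047 ]), 0.54)]
nose [(array([0.5452, 0.161 , 0.0028]), 0.74)]
mouth [(array([ 0.5012, -0.1704,  0.0744]), 0.61)]
fuse_box []
top 56.13101523308107 253.88981271494433 195.95087752481334 -0.01729248337261276 [ 2.14655204 -2.1936726   0.12011256] [0.07249774 0.51185114 0.92992051]
grip [(array([0.5442, 0.1637, 0.051 ]), 0.59)]
nose [(array([0.545 , 0.1598, 0.0018]), 0.67)]
mouth [(array([ 0.4976, -0.1727,  0.0757]), 0.95)]
fuse_box [(array([ 0.4958, -0.1718,  0.0012]), 0.66)]
0.5 [ 3.14153325e+00  4.60846036e-06 -2.84379066e+00] 0.0187 [-0.02443235 -0.08378148  0.03091847]
```

View pics/top0.png

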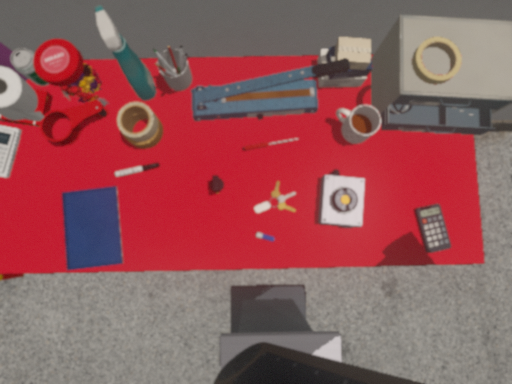

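View pics/scene0.png

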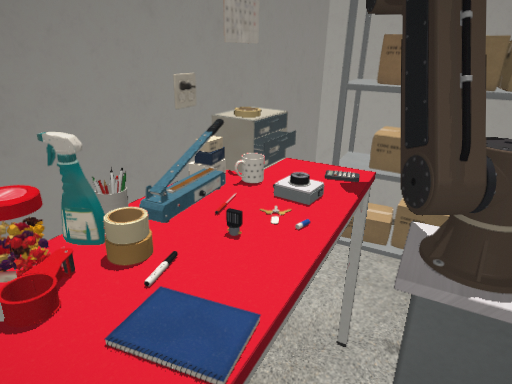

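Top view: the carrier stands at pixel (216,185) and the socket on the box at (345,199). Keys, battery, marker and screwdriver are well apart from both. Next I'll estimate the yaws.

```bash
cat > h.py <<'E'
from station import manip
import cv2,numpy as np
def K(s):
    f=s["image"].shape[0]/2/np.tan(np.radians(s["fov_y"]/2)); return np.array([[f,0,s["cx"]],[0,f,s["cy"]],[0,0,1.]])
def proj(s,P):
    return cv2.projectPoints(np.float64(P).reshape(-1,1,3),np.float64(s["rvec"]),np.float64(s["tvec"]),K(s),np.array([s["k1"],0,0,0.]))[0][:,0]
def ray_z(s,px,z):
    n=cv2.undistortPoints(np.float64(px).reshape(-1,1,2),K(s),np.array([s["k1"],0,0,0.]))[:,0]
    R=cv2.Rodrigues(np.float64(s["rvec"]))[0]; c=-R.T@np.float64(s["tvec"])
    d=np.c_[n,np.ones(len(n))]@R
    return c+d*((z-c[2])/d[:,2])[:,None]
E
python3 - <<'E'
from h import *
from scipy.optimize import differential_evolution
S={c:manip.snapshot(c) for c in("scene","top")}
M={}
for c in S:
    for t in("grip","fuse_box"):
        r=manip.cut_out(c,t); print(c,t,[(round(d["conf"],2),int(d["pixels"].sum())) for d in r[:2]])
        if r: M[c,t]=r[0]["pixels"]
np.savez("m.npz",**{c+t:v for (c,t),v in M.items()})
def box(lx,ly,z0,z1): return np.array([[x,y,z] for x in(-lx/2,lx/2) for y in(-ly/2,ly/2) for z in(z0,z1)])
def cyl(r,z0,z1): a=np.linspace(0,2*np.pi,24); return np.array([[r*np.cos(t),r*np.sin(t),z] for t in a for z in(z0,z1)])
parts={"grip":[box(.04,.016,.03,.066),cyl(.02,.026,.03),cyl(.014,.004,.028),box(.04,.007,.004,.009)],
 "fuse_box":[box(.13,.11,0,.044),cyl(.031,.044,.076)]}
U=8
def soft(s,t,p,o,w):
    im=np.zeros((w*U,w*U),np.uint8); cs,sn=np.cos(p[2]),np.sin(p[2])
    for q in parts[t]:
        P=q@np.array([[cs,sn,0],[-sn,cs,0],[0,0,1]])+[p[0],p[1],0]
        h=cv2.convexHull(((proj(s,P)-o+.5)*U).astype(np.float32))
        cv2.fillPoly(im,[np.round(h).astype(np.int32)],255)
    return cv2.resize(im,(w,w),interpolation=cv2.INTER_AREA)/255.
for t,c0 in(("grip",(.546,.161)),("fuse_box",(.498,-.172))):
    for cams in (("scene","top"),("top",),("scene",)):
        use=[c for c in cams if (c,t) in M]
        if len(use)<len(cams): continue
        def cost(p):
            e=0
            for c in use:
                o=np.round(proj(S[c],[[*c0,.03]])[0])-40; x,y=o.astype(int)
                m=M[c,t][y:y+80,x:x+80]
                e+=np.abs(soft(S[c],t,p,o,80)-m).sum()
            return e
        r=differential_evolution(cost,[(c0[0]-.015,c0[0]+.015),(c0[1]-.015,c0[1]+.015),(-1.6,1.6)],seed=1,maxiter=40,popsize=12,polish=False)
        print(t,cams,np.round(r.x,4),r.fun)
a=S["top"]["image"]; b=S["scene"]["image"]
cr=[cv2.resize(i,(390,290),interpolation=cv2.INTER_CUBIC) for i in(a[170:200,196:236],b[200:245,204:264],a[170:230,305:385],b[165:210,268:328])]
cv2.imwrite("pics/crop.png",np.vstack([np.hstack(cr[:2]),np.hstack(cr[2:])])[:,:,::-1])
E
```

```text
scene grip [(0.9, 381)]
scene fuse_box [(0.95, 830)]
top grip [(0.68, 203)]
top fuse_box [(0.76, 1575)]
grip ('scene', 'top') [ 0.5461  0.1607 -0.185 ] 56.19607843137255
grip ('top',) [ 0.5473  0.1615 -0.0186] 14.066666666666666
grip ('scene',) [ 0.5468  0.1586 -0.215 ] 25.407843137254904
fuse_box ('scene', 'top') [ 0.4976 -0.1696 -0.1367] 1213.4392156862743
fuse_box ('top',) [ 0.4979 -0.169  -0.1597] 786.6509803921567
fuse_box ('scene',) [ 0.4995 -0.179  -0.0597] 394.1490196078432
```

View pics/crop.png

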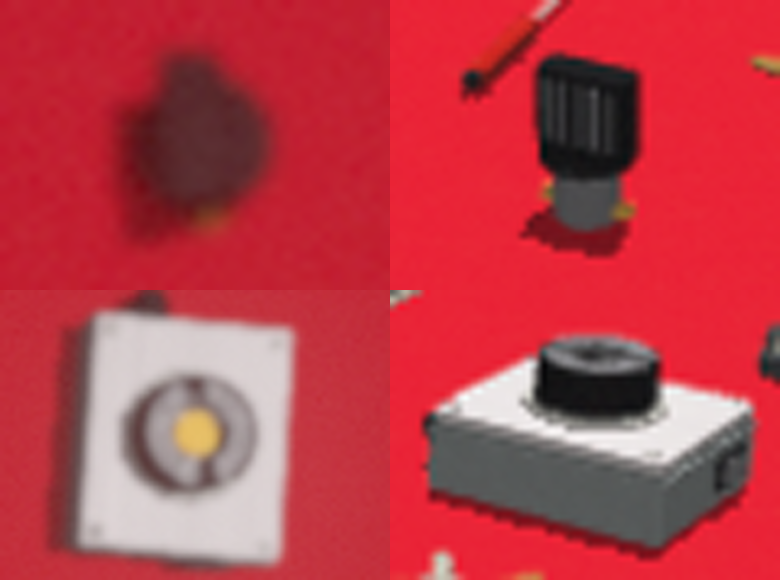

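The crops show the lugs and the socket's slots: slots at crop (192,385) and (207,470), lid corners visible. I'll turn these into angles.

Run:
```python
from h import *
S={c:manip.snapshot(c) for c in("scene","top")}
def T(pts): return [(305+x/4.875-.5,170+(y-290)/4.833-.5) for x,y in pts]
L=ray_z(S["top"],T([(92,312),(295,327),(278,565),(78,548)]),.044)
print(np.round(L[:,:2],4),"c",L.mean(0))
for a,b in((3,0),(2,1),(1,0),(2,3)):
    d=L[b]-L[a]; print(np.arctan2(d[1],d[0]),np.linalg.norm(d))
s=ray_z(S["top"],T([(192,382),(208,476)]),.074);d=s[0]-s[1];print("slot",np.arctan2(d[1],d[0]),np.linalg.norm(d),s.mean(0))
c=ray_z(S["top"],T([(201,434)]),.076);print("mouth",c)
g=lambda x,y:(204+(x-390)/6.5-.5,200+y/6.444-.5)
l=ray_z(S["scene"],[g(545,190),g(632,211)],.0065);d=l[0]-l[1];print("lug",l,np.arctan2(d[1],d[0]),np.linalg.norm(d))
l=ray_z(S["scene"],[g(540,60),g(637,72)],.066);d=l[0]-l[1];print("bar front edge",l,np.arctan2(d[1],d[0]),np.linalg.norm(d))
t=ray_z(S["top"],[(196+190/9.75-.5,170+62/9.667-.5)],.06);print("bartop",t)
t2=ray_z(S["top"],[(196+212/9.75-.5,170+228/9.667-.5)],.0065);print("lug-",t2)
```

```text
[[ 0.5654 -0.1224]
 [ 0.5549 -0.2319]
 [ 0.4261 -0.2158]
 [ 0.4376 -0.1096]] c [ 0.49602269 -0.16992815  0.044     ]
-0.10021811797026206 0.12848309015332782
-0.12419644828958466 0.12979982797370324
1.4749229238986339 0.10996867935627586
1.463076225361653 0.10685856350650604
slot 0.11897208888057845 0.049911056153559966 [ 0.49755391 -0.16982668  0.074     ]
mouth [[ 0.49466773 -0.16969754  0.076     ]]
lug [[0.56855796 0.15761921 0.0065    ]
 [0.52943296 0.15585139 0.0065    ]] 0.04515323030854998 0.039164914882745705
bar front edge [[0.56808079 0.16161093 0.066     ]
 [0.5298287  0.15232495 0.066     ]] 0.23815057630306827 0.03936308357382755
bartop [[0.56388571 0.16072726 0.06      ]]
lug- [[0.52538415 0.16050811 0.0065    ]]
```

Run:
```python
from h import *
for y in (0.05,0.05-np.pi):
    print(y,[np.round(q,2) if q is not None else None for q in [manip.inverse_kinematics(p,[np.pi,0,y+a]) for p,a in(([.5465,.16,.036],0),([.497,-.17,.12],.3),([.497,-.17,.12],-1.3))]])
yaw=0.05-np.pi
o=[np.pi,0,yaw]
manip.movep([.5465,.1605,.12],o)
manip.move_straight([.5465,.1605,.037],feed=.12,threshold=6)
print(manip.read_position(),manip.read_force())
manip.command_gripper(0.0)
print(manip.read_grip_width(),manip.read_grip_force(),manip.read_force(),manip.read_moment())
manip.move_straight([.5465,.1605,.16],feed=.12)
print(manip.read_force(),manip.read_grip_width(),manip.read_time_s(),manip.read_tcp_rot(),manip.read_position())
for c in("scene","top"):
    s=manip.snapshot(c); cv2.imwrite(f"pics/{c}1.png",s["image"][:,:,::-1])
    for t in ("grip","nose"):
        print(c,t,[(np.round(d["at"],4),round(d["conf"],2)) for d in manip.spot_point(c,t)[:2]])
    p=proj(s,[[.5465,.1605,.145]])[0].astype(int); print(p)
    if c=="scene": cv2.imwrite("pics/crop1.png",cv2.resize(s["image"][p[1]-25:p[1]+35,p[0]-40:p[0]+40],(800,600),interpolation=cv2.INTER_CUBIC)[:,:,::-1])
```

```text
0.05 [array([ 0.63,  0.39, -0.45,  0.  , -0.73,  0.99]), array([ 0.04,  0.22, -0.47,  0.  , -0.89,  1.88]), array([ 0.04,  0.22, -0.47,  0.  , -0.89,  0.28])]
-3.0915926535897933 [array([ 0.63,  0.39, -0.45, -0.  , -0.73, -2.15]), array([ 0.04,  0.22, -0.47, -0.  , -0.89, -1.27]), array([ 0.04,  0.22, -0.47,  0.  , -0.89, -2.87])]
[0.54699639 0.16069263 0.0375226 ] [ 0.55846282  1.0960181  -0.04100413]
0.1770540120860017 58.68842840194702 [ 0.18612283 -0.35674525  4.45628384] [-0.01917933  0.09627871 -0.02649322]
[-0.39189389 -1.16035889 -1.63224942] 0.17417687085277106 6.6583 [-3.14097800e+00 -1.44689780e-03 -3.09178251e+00] [0.54594788 0.16023177 0.15910391]
scene grip [(array([0.5451, 0.1602, 0.1722]), 0.57)]
scene nose [(array([0.5466, 0.158 , 0.1255]), 0.78), (array([ 0.6653,  0.014 , -0.0023]), 0.51)]
[234 180]
top grip [(array([ 0.4973, -0.1697, -0.0021]), 0.66), (array([0.5487, 0.1628, 0.1716]), 0.37)]
top nose [(array([0.5482, 0.1585, 0.1247]), 0.37)]
[211 177]
```

View pics/crop1.png

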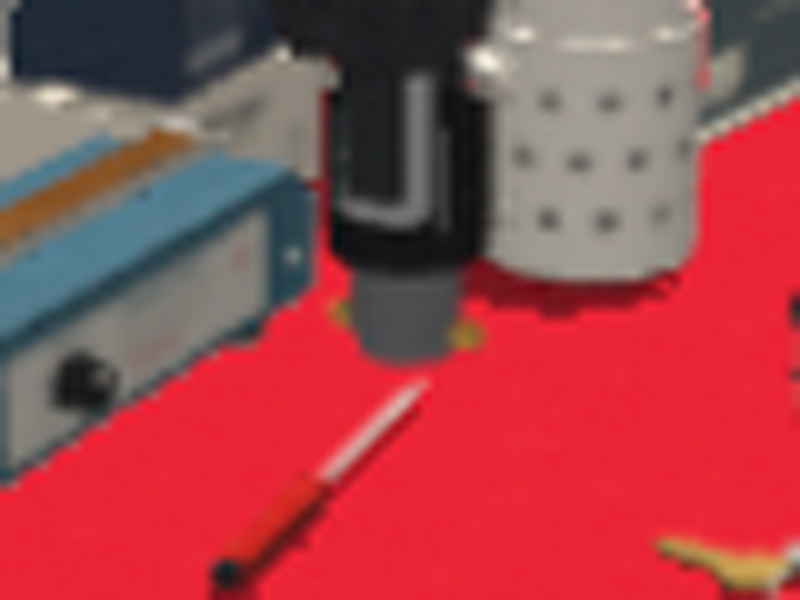

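The carrier is held upright and aligned, with its lugs visible at crop (340,310) and (465,335). Next: move above the socket and feel.

```bash
cat >> h.py <<'E'
pi=np.pi
H=.0375
def st(tag=""):
    p=manip.read_position(); f=manip.read_force(); m=manip.read_moment(); r=manip.read_tcp_rot()
    print(tag,"nose z %.4f xy %.4f %.4f yaw %.3f"%(p[2]-H,p[0],p[1],(r[2]+pi+pi/2)%pi-pi/2),"F",np.round(f,1),"M",np.round(m,2),"t %.1f"%manip.read_time_s(),flush=True)
    return np.array(p),np.array(f),np.array(m)
E
python3 - <<'E'
from h import *
x,y=.4965,-.1705
manip.movep([x,y,.165],[pi,0,.1-pi])
manip.move_straight([x,y,.125],feed=.08); manip.wait(.2); st("above")
for c in("scene","top"):
    s=manip.snapshot(c)
    if c=="scene":
        p=proj(s,[[x,y,.085]])[0].astype(int)
        cv2.imwrite("pics/crop2.png",cv2.resize(s["image"][p[1]-24:p[1]+24,p[0]-32:p[0]+32],(800,600),interpolation=cv2.INTER_CUBIC)[:,:,::-1])
    print(c,[(np.round(d["at"],4),round(d["conf"],2)) for d in manip.spot_point(c,"nose")[:2]])
print(manip.move_straight([x,y,.098],feed=.02,threshold=4)); st("contact")
manip.wait(.2); st("after")
E
```

```text
above nose z 0.0880 xy 0.4969 -0.1705 yaw 0.100 F [-0.7 -0.3 -1.4] M [ 0.06  0.07 -0.03] t 9.1
scene [(array([ 0.4976, -0.1721,  0.095 ]), 0.52), (array([ 0.499 , -0.1724,  0.004 ]), 0.42)]
top []
False
contact nose z 0.0607 xy 0.4965 -0.1705 yaw 0.100 F [-0.7  0.6  2.5] M [ 0.25  0.6  -0.01] t 10.8
after nose z 0.0606 xy 0.4965 -0.1705 yaw 0.100 F [-1.4  1.1  1.5] M [ 0.34  0.56 -0.  ] t 11.0
```

View pics/crop2.png

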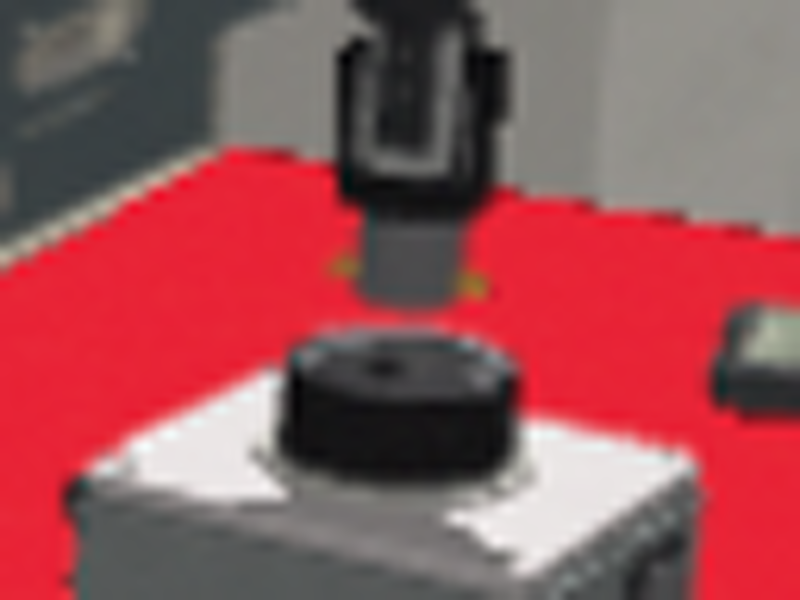

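It appears to have entered the slots directly (nose about 15 mm below nominal, only about 3 N upward). I'll press in steps and watch the force.

Run:
```python
from h import *
x,y=.4965,-.1705
z=.098
for i in range(8):
    z-=.0015
    hit=manip.move_straight([x,y,z],feed=.02,threshold=6); manip.wait(.15)
    p,f,m=st(f"{hit} cmd {z-H:.4f}")
    if hit or f[2]+1.4>12 or np.hypot(f[0],f[1])>8: break
```

```text
False cmd 0.0590 nose z 0.0590 xy 0.4965 -0.1705 yaw 0.100 F [-2.1 -0.5  2.9] M [0.21 0.57 0.03] t 11.4
False cmd 0.0575 nose z 0.0575 xy 0.4965 -0.1705 yaw 0.100 F [-1.6  1.   3.3] M [0.17 0.66 0.03] t 11.8
False cmd 0.0560 nose z 0.0560 xy 0.4965 -0.1705 yaw 0.100 F [-1.7 -0.   4. ] M [ 0.17  0.68 -0.  ] t 12.2
False cmd 0.0545 nose z 0.0546 xy 0.4965 -0.1705 yaw 0.100 F [-2.   0.8  4.5] M [0.21 0.72 0.01] t 12.6
False cmd 0.0530 nose z 0.0532 xy 0.4965 -0.1705 yaw 0.100 F [-2.4 -0.6  6.2] M [ 0.24  0.81 -0.02] t 13.0
False cmd 0.0515 nose z 0.0518 xy 0.4966 -0.1705 yaw 0.100 F [-2.3  0.1  6.9] M [0.33 1.01 0.02] t 13.4
False cmd 0.0500 nose z 0.0503 xy 0.4966 -0.1705 yaw 0.100 F [-2.4  1.5  7. ] M [ 0.32  1.08 -0.02] t 13.8
False cmd 0.0485 nose z 0.0490 xy 0.4966 -0.1705 yaw 0.100 F [-3.3  1.8  8.9] M [ 0.52  1.31 -0.01] t 14.2
```

Plunger force gives the free face at about 0.0618, so the true mouth is about 0.071 and the nose is about 22 mm deep. Now I'll turn clockwise in small steps, guarding the twist.

Run:
```python
from h import *
x,y=.4966,-.1705
z=.0493+H
yaw=.1
p,f0,m0=st("start")
while yaw>-.94:
    yaw-=.105
    hit=manip.move_straight([x,y,z],feed=.02,rotation=[pi,0,yaw-pi],threshold=7); manip.wait(.1)
    p,f,m=st(f"{hit} cmd {yaw:.3f}")
    if hit or abs(m[2]-m0[2])>.25: break
```

```text
start nose z 0.0490 xy 0.4966 -0.1705 yaw 0.100 F [-3.3  1.8  8.9] M [ 0.52  1.31 -0.01] t 14.2
False cmd -0.005 nose z 0.0498 xy 0.4970 -0.1706 yaw -0.005 F [-2.7  0.5  6.9] M [ 0.24  0.82 -0.08] t 14.5
False cmd -0.110 nose z 0.0499 xy 0.4974 -0.1706 yaw -0.110 F [-1.5  0.1  7.7] M [ 0.16  0.61 -0.09] t 14.9
False cmd -0.215 nose z 0.0500 xy 0.4976 -0.1706 yaw -0.215 F [-1.8  0.3  6.9] M [ 0.06  0.45 -0.07] t 15.2
False cmd -0.320 nose z 0.0501 xy 0.4977 -0.1707 yaw -0.320 F [-1.7 -0.6  8.1] M [-0.02  0.32 -0.04] t 15.6
False cmd -0.425 nose z 0.0501 xy 0.4979 -0.1707 yaw -0.425 F [0.1 0.6 6.9] M [-0.08  0.23 -0.07] t 16.0
False cmd -0.530 nose z 0.0501 xy 0.4979 -0.1707 yaw -0.530 F [-0.8  0.1  7.8] M [-0.04  0.21 -0.08] t 16.3
False cmd -0.635 nose z 0.0502 xy 0.4980 -0.1707 yaw -0.635 F [-0.6 -0.9  6.8] M [-0.12  0.14 -0.05] t 16.7
False cmd -0.740 nose z 0.0502 xy 0.4980 -0.1707 yaw -0.740 F [0.2 0.1 7.1] M [-0.11  0.11 -0.05] t 17.0
False cmd -0.845 nose z 0.0502 xy 0.4981 -0.1707 yaw -0.845 F [-0.3 -0.7  7.5] M [-0.12  0.09 -0.02] t 17.4
False cmd -0.950 nose z 0.0502 xy 0.4981 -0.1707 yaw -0.950 F [ 0.1 -0.6  7.2] M [-0.04  0.09 -0.03] t 17.8
```

Run:
```python
from h import *
x,y=.4978,-.1706
z=.0497+H
yaw=-.95
p,f0,m0=st("start")
while yaw>-1.25:
    yaw-=.03
    hit=manip.move_straight([x,y,z],feed=.02,rotation=[pi,0,yaw-pi],threshold=7); manip.wait(.1)
    p,f,m=st(f"{hit} cmd {yaw:.3f}")
    if hit or abs(m[2]-m0[2])>.13: break
```

```text
start nose z 0.0502 xy 0.4981 -0.1707 yaw -0.950 F [ 0.1 -0.6  7.2] M [-0.04  0.09 -0.03] t 17.8
False cmd -0.980 nose z 0.0503 xy 0.4984 -0.1707 yaw -0.980 F [-2.4 -0.2  7.4] M [ 0.07  0.68 -0.02] t 18.1
False cmd -1.010 nose z 0.0503 xy 0.4985 -0.1708 yaw -1.010 F [-2.2 -0.5  7.8] M [-0.01  0.6  -0.05] t 18.5
False cmd -1.040 nose z 0.0503 xy 0.4985 -0.1708 yaw -1.040 F [-1.2  0.7  7.3] M [-0.07  0.6   0.02] t 18.8
False cmd -1.070 nose z 0.0503 xy 0.4982 -0.1709 yaw -1.070 F [-2.  -0.3  7.2] M [-0.19  0.9   0.05] t 19.2
False cmd -1.100 nose z 0.0502 xy 0.4978 -0.1710 yaw -1.100 F [-4.  -1.3  8.3] M [-0.39  1.27  0.05] t 19.5
False cmd -1.130 nose z 0.0502 xy 0.4976 -0.1711 yaw -1.129 F [-4.3 -1.9  9.1] M [-0.49  1.49  0.36] t 19.9
```

Stop felt at about -1.10, so the notch middle is about -0.96. Back off to it and let it rise.

Run:
```python
from h import *
x,y=.4966,-.1705
rot=[pi,0,-.96-pi]
manip.move_straight([x,y,.0493+H],feed=.02,rotation=rot,threshold=8); manip.wait(.15)
st("back")
z=.0497+H
for i in range(7):
    z+=.0015
    hit=manip.move_straight([x,y,z],feed=.02,threshold=6); manip.wait(.12)
    p,f,m=st(f"{hit} cmd {z-H:.4f}")
    if hit or f[2]<-3: break
```

```text
back nose z 0.0500 xy 0.4976 -0.1708 yaw -0.959 F [-0.7 -0.6  8. ] M [-0.29  0.37  0.02] t 20.3
False cmd 0.0512 nose z 0.0519 xy 0.4976 -0.1708 yaw -0.960 F [-0.8 -1.6  6.3] M [-0.32  0.23  0.09] t 20.7
False cmd 0.0527 nose z 0.0533 xy 0.4976 -0.1708 yaw -0.960 F [-0.5 -1.1  6.4] M [-0.4   0.15 -0.  ] t 21.1
False cmd 0.0542 nose z 0.0547 xy 0.4976 -0.1707 yaw -0.960 F [ 0.8 -2.2  5. ] M [-0.7  -0.42  0.  ] t 21.4
False cmd 0.0557 nose z 0.0560 xy 0.4974 -0.1706 yaw -0.960 F [ 2.8 -2.   4.6] M [-0.99 -1.18  0.01] t 21.8
False cmd 0.0572 nose z 0.0572 xy 0.4968 -0.1704 yaw -0.960 F [ 3.  -0.9  4.6] M [-0.39 -1.25  0.01] t 22.2
False cmd 0.0587 nose z 0.0577 xy 0.4965 -0.1703 yaw -0.960 F [ 5.7 -2.  -6. ] M [-0.96 -2.48 -0.01] t 22.5
```

It passed the ridge level and is now retained against lifting at 0.0577, so it is locked. Relax, release, retreat and look.

Run:
```python
from h import *
x,y=.4971,-.1705
manip.move_straight([x,y,.0570+H],feed=.02); manip.wait(.15); st("relaxed")
manip.command_gripper(0.5); st("open")
p=manip.read_position()
manip.move_straight([p[0],p[1],.135],feed=.06); st("up")
manip.move_straight([p[0],p[1],.26],feed=.2)
manip.movep([.40,.12,.30],[pi,0,-pi+.0]); manip.wait(.3)
for c in("scene","top"):
    s=manip.snapshot(c)
    print(c,[(np.round(d["at"],4),round(d["conf"],2)) for d in manip.spot_point(c,"grip")[:2]])
    q=proj(s,[[.497,-.1705,.08]])[0].astype(int)
    im=s["image"][q[1]-28:q[1]+27,q[0]-36:q[0]+36]
    cv2.imwrite(f"pics/f_{c}.png",cv2.resize(im,(390,300),interpolation=cv2.INTER_CUBIC)[:,:,::-1])
cv2.imwrite("pics/f.png",np.hstack([cv2.imread("pics/f_scene.png"),cv2.imread("pics/f_top.png")]))
st("end")
```

```text
relaxed nose z 0.0570 xy 0.4966 -0.1704 yaw -0.960 F [0.9 0.8 3. ] M [ 0.11 -0.32 -0.05] t 22.9
open nose z 0.0567 xy 0.4966 -0.1705 yaw -0.960 F [ 1.   0.5 -0.3] M [-0.02 -0.   -0.01] t 23.3
up nose z 0.0973 xy 0.4963 -0.1704 yaw -0.960 F [-0.3 -0.3  0.3] M [ 0.08  0.03 -0.06] t 24.1
scene [(array([ 0.4992, -0.1703,  0.1055]), 0.71)]
top [(array([ 0.4958, -0.1703,  0.1094]), 0.51)]
end nose z 0.2624 xy 0.4001 0.1198 yaw -0.001 F [0.2 1.1 0.3] M [ 0.01 -0.02  0.03] t 26.6
```

View pics/f.png

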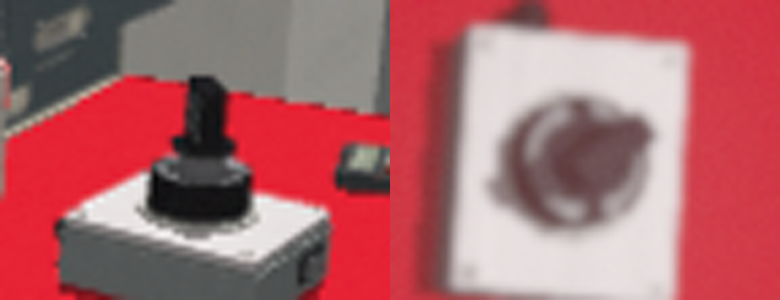

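The carrier sits upright in the socket (scene crop (205,125)) and is turned clockwise. Its grip is at about 0.105–0.109 m, close to the 0.105 m expected when locked.

```bash
python3 -c "
from station import manip
print(manip.job_done())"
```

```text
the job is handed in; nothing more can be done
None
```

The fuse carrier is in the socket, turned about 60° clockwise and locked in its notches: it held against a light upward tug and stayed put when released. The job was handed in at about 27 s, with measured forces well under the limits.

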